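# Close up the spice jars in their tray

## Robot

A 6-joint arm with a two-finger parallel gripper is mounted at the origin on a cart in front of the work surface, level with it; the furniture and walls round the work are solid. World frame = base frame: x ahead of the robot, y to its left, z up, the work surface at z = 0. Lengths are in m, angles in degrees, forces in N, time in s.
With the tool pointing down it reaches from about 0.25 to 0.725 m from the base axis. Payload 9.7 kg.
Tool frame: the origin (TCP) lies midway between the tips of the shut fingers; the grasp point (between the pads) lies 19 mm behind it; z points along the fingers, x is the direction in which the jaws open and shut, and the axes are right-handed (so a half turn about z gives the same grasp; the last joint's range is limited). The gripper opens to 85 mm and grips with 20 to 120 N. Pads are 22 mm wide; open, the fingers measure 114 mm over their backs; the gripper's body (76 mm by 85 mm) begins 54 mm behind the grasp point. The pads swing forward as they close: fully open they stand 13 mm farther back than shut.
Start: joints at [0, 4.979, 10.078, 95.1, 0, 90], TCP at [0.55, -0, 0.231] pointing down, gripper open.
Joint ranges: [-179.16, 179.16], [-48.56, 103.87], [-65.8, 70.77], [-126.05, 130.52], [-82.76, 87.17], [-180, 180]. Speed limits (degrees/s): [127.2, 127.2, 147.25, 180, 180, 180].

## Interface

Orientations are given as [roll, pitch, yaw] about the fixed x, y, z axes, in that order (R = Rz(yaw) Ry(pitch) Rx(roll)).
In Python, from workcell import bot, optics gives the robot as it stands.
- The arm moves only by the shell command python3 -m creep 'ROWS' [FORCE]. ROWS is JSON, a list of rows, each a list of 7 numbers: the shift along the tool's x, y, z in m, then the turn, a rotation vector about the tool's x, y, z in rad, then the opening, from 0 (shut) to 1 (fully open). A call has 1 to 8 rows; each row is the pose to reach, as a shift and turn from the pose commanded when the call began, along the tool's axes at that moment; what a row does not reach only later rows make up. A row lasts 1/10 s, in which the tool goes at most 50 mm and 8.59 degrees, less where a joint would pass 70% of its speed; a pose out of reach is approached as far as the arm can. A call with a gripper value outside its range is refused whole. The fingers move at their own pace and stop on an object; FORCE is the grip in N (left out, the last holds). Time passes only in rows, so rows that repeat a pose let the fingers close. It gives the time, the measured TCP pose, the force and the opening at its end, in the units of the state.
- bot.get_obs(): the state, without advancing time (a new reading comes with each control period).
- optics.camera(name): name is "scene" or "side" or "wrist"; returns the picture (400x640x3 uint8, red, green, blue); there is no depth.
- optics.camera_params(name): a dict with "camera_matrix" (3x3 intrinsics, pixels), "D" ([k1, k2, p1, p2, k3] as OpenCV has them; the pictures are not rectified), "R" (3x3) and "t" (3): a world point X has camera coordinates R X + t; the wrist camera has in their place "mount" (4x4, takes a point from camera to tool coordinates, whose origin is the TCP and whose axes are the tool frame's). Camera axes: x right, y down, z forward; pixel columns grow to the right and rows downward; lengths in m; the calibration is good to about 2 mm. A picture is of the moment at which its call begins: read the wrist's pose just before it. camera_params takes no time and is no camera call.
- bot.job_done(): hands the job in, once; it reports no verdict.
The state is a dict: "time": time; "q": joint angles; "qd": joint speeds; "joint_efforts": joint torques, N m; "ee_pos": TCP position; "tcp_rot": TCP orientation; "wrist_force": force on the tool from outside, world axes, zero at the start; "torque": the same for the moment, N m; "opening": finger opening in m.
Only numpy, scipy, OpenCV 4.12 (cv2) and the standard library are available. Lean on these libraries where they do the work, as an engineer would, in place of code of your own. Each camera call takes 0.05 s, during which the arm holds its last target.

## Task

The six glass spice jars stand loose in their wooden tray: lift the divider out of its notches by its grip and use it as a straightedge to push all the jars together, upright, against the sprung end board. Feel for the tight spot, because nobody measured where the end board stands: when the row presses back with about 10 newtons, lower the divider fully home into the nearest pair of notches and let go, so that the springs hold the jars snug. Go gently with the jars and the tray, and leave the other things alone.

Things in the scene. Friction and masses are not known exactly. Their poses are not given: they have to be found in the camera images.
- tray: Wooden jar tray, 337 x 164 mm, fixed to the worktop. x runs along it from the low near end (-140 mm) to the far end (+197), y across, z up; origin on the worktop, midway across. Floor 10 mm up; lane between the side walls 140 mm wide. With the divider home and let go, each of the three jars next to it should press on it with about 3 N (at least one of them over 1.2 N, none over 6.5 N).
- notch0 (a point): First of 18 facing pairs of open notches in the tops of both side walls: the point midway between the pair, at the notch floors, 42 mm above the tray's origin; axes as the tray's. The next pairs follow every 10 mm along x. Each notch is 7 mm wide; the round-topped teeth between them rise 18 mm above this point. The divider starts in this pair.
- far_wall (a point): Foot of the tray's far end wall, inner face (tray x = +185, z = 10 mm). Before it stands a sprung cork-faced end board, 136 mm wide, 14 to 86 mm up, on a bar that is clamped anywhere: the board's face stands 67 to 150 mm nearer than this point and is not measured. Pushed away it yields 1 mm per 0.8 N from zero and stops hard after 20 mm.
- divider: Aluminium plate 4 mm thick, 135 mm wide, 66 mm tall, with a light hollow grip behind it, 160 g. Origin: middle of the bottom edge; x points ahead to the jars, y across, z up. Its ears, 162 mm over both, 30 to 60 mm above the origin, lie in the notches. Starts along the tray's x. Seated: origin 12 mm above the tray's origin; raised 18 mm more, the ears clear the teeth.
- divider_grip (a point): Where to hold the divider: its upright black grip, 39 mm (x) by 16 mm (y, pinch across this from above) by 52 mm tall. The point lies 56 mm above and 24 mm behind the divider's origin and 26 mm below the grip's top; axes as the divider's. The plate's front face is 26 mm ahead of it.
- jar1: Glass spice jar 1 of 6, red cap, 45 mm diameter, 106 mm tall, 110 g, standing loose on the tray's floor in the row nearer the divider; origin at the centre of its underside, z up. Three jars fit side by side; packed, the two rows are 89 mm deep. Sliding all six takes about 2 N.
- jar2: Glass spice jar 2 of 6, red cap, 45 mm diameter, 106 mm tall, 110 g, standing loose on the tray's floor in the row nearer the divider; origin at the centre of its underside, z up. Three jars fit side by side; packed, the two rows are 89 mm deep. Sliding all six takes about 2 N.
- jar3: Glass spice jar 3 of 6, red cap, 45 mm diameter, 106 mm tall, 110 g, standing loose on the tray's floor in the row nearer the divider; origin at the centre of its underside, z up. Three jars fit side by side; packed, the two rows are 89 mm deep. Sliding all six takes about 2 N.
- jar4: Glass spice jar 4 of 6, red cap, 45 mm diameter, 106 mm tall, 110 g, standing loose on the tray's floor in the far row; origin at the centre of its underside, z up. Three jars fit side by side; packed, the two rows are 89 mm deep. Sliding all six takes about 2 N.
- jar5: Glass spice jar 5 of 6, red cap, 45 mm diameter, 106 mm tall, 110 g, standing loose on the tray's floor in the far row; origin at the centre of its underside, z up. Three jars fit side by side; packed, the two rows are 89 mm deep. Sliding all six takes about 2 N.
- jar6: Glass spice jar 6 of 6, red cap, 45 mm diameter, 106 mm tall, 110 g, standing loose on the tray's floor in the far row; origin at the centre of its underside, z up. Three jars fit side by side; packed, the two rows are 89 mm deep. Sliding all six takes about 2 N.
- tea_mug: White striped mug, 83 mm diameter, 100 mm tall, right of the tray; origin under its centre. Leave alone.
- jam: Jam jar with a grey lid, 66 mm diameter, 108 mm tall, right of the tray; origin under its centre. Leave alone.
- rice_bowl: White bowl, 115 mm across, 51 mm tall, right of the tray; origin under its centre. Leave alone.
Things that resemble listed ones, but are neither listed nor needed, are in the scene too. Leave any green or turquoise look-alike of the jar2 alone.

How it is judged:
By the outcome, as a careful person would: the job done as asked, in the order asked, and still so for the second after the job is handed in, with the robot touching nothing.
It also fails if it takes over 67 s, if anything falls off the work surface, if the arm or the gripper's body presses on something with over 40 N, if the wrist force passes 120 N, or if a joint passes its speed limit or range.

## Working session

There is one attempt and no reset: what is moved stays moved. The work goes in short steps, Python scripts to look and compute and a shell command to move; the robot and the scene stay as the last step left them, time stands still between calls to the robot, and variables do not carry over. Pictures are saved under pics/ and viewed, and the job is handed in when it is done.

```bash
ls; mkdir -p pics
python3 - <<'E'
from workcell import bot, optics
import cv2,numpy as np
np.set_printoptions(precision=4,suppress=True)
print(bot.get_obs())
for n in ["scene","side","wrist"]:
    im=optics.camera(n); cv2.imwrite(f"pics/{n}0.png",im[:,:,::-1]); print(n,optics.camera_params(n))
E
```

```text
pics
{'time': 0.0, 'q': array([-0.0003,  5.0096, 10.0341, 95.1005,  0.0002, 89.9996]), 'qd': array([-0.0701,  0.0793, -0.0434,  0.1022, -0.0308, -0.0633]), 'joint_efforts': array([  0.0008, -52.0392,  46.4803,   0.0164,   0.    ,  -0.0001]), 'ee_pos': array([ 0.5498, -0.    ,  0.2306]), 'tcp_rot': array([-179.9998,    0.076 ,    0.0001]), 'wrist_force': array([0.0399, 0.2719, 0.3095]), 'torque': array([0.0433, 0.0081, 0.0195]), 'opening': 0.08561801555272729}
scene {'camera_matrix': array([[454.0858,   0.    , 315.0015],
       [  0.    , 454.0858, 195.6052],
       [  0.    ,   0.    ,   1.    ]]), 'D': array([-0.0469,  0.    ,  0.    ,  0.    ,  0.    ]), 'R': array([[-0.8505, -0.5259, -0.0048],
       [-0.317 ,  0.5199, -0.7932],
       [ 0.4197, -0.6731, -0.6089]]), 't': array([0.4521, 0.3049, 0.7743])}
side {'camera_matrix': array([[471.8339,   0.    , 317.0092],
       [  0.    , 471.8339, 200.9136],
       [  0.    ,   0.    ,   1.    ]]), 'D': array([-0.0013,  0.    ,  0.    ,  0.    ,  0.    ]), 'R': array([[-0.987 , -0.1604,  0.0039],
       [-0.0992,  0.5914, -0.8003],
       [ 0.1261, -0.7903, -0.5996]]), 't': array([0.5611, 0.1635, 1.1897])}
wrist {'camera_matrix': array([[289.5208,   0.    , 317.668 ],
       [  0.    , 289.5208, 196.866 ],
       [  0.    ,   0.    ,   1.    ]]), 'D': array([-0.0264,  0.    ,  0.    ,  0.    ,  0.    ]), 'mount': array([[ 1.    , -0.0003, -0.0011, -0.0003],
       [ 0.0007,  0.9457,  0.325 , -0.0829],
       [ 0.001 , -0.325 ,  0.9457, -0.1428],
       [ 0.    ,  0.    ,  0.    ,  1.    ]])}
```

View pics/scene0.png

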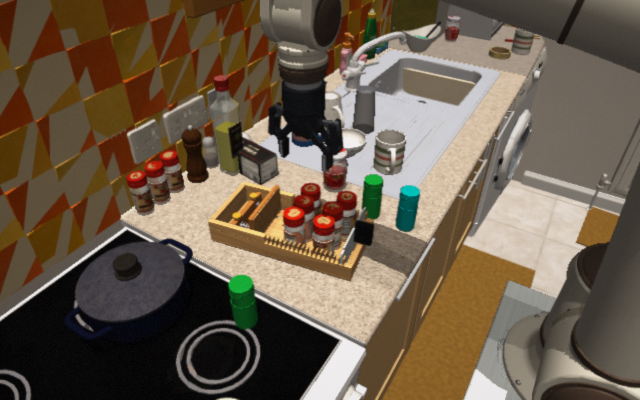

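View pics/side0.png

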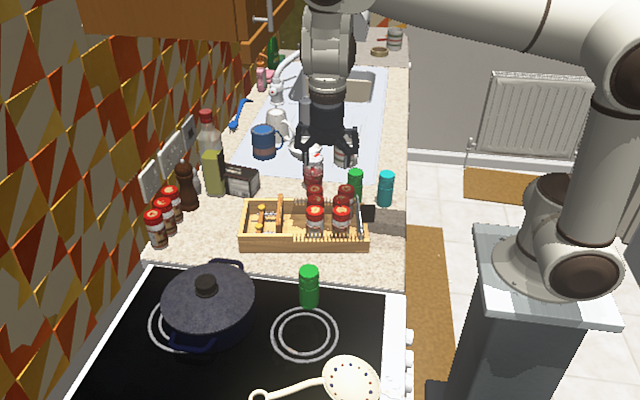

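View pics/wrist0.png

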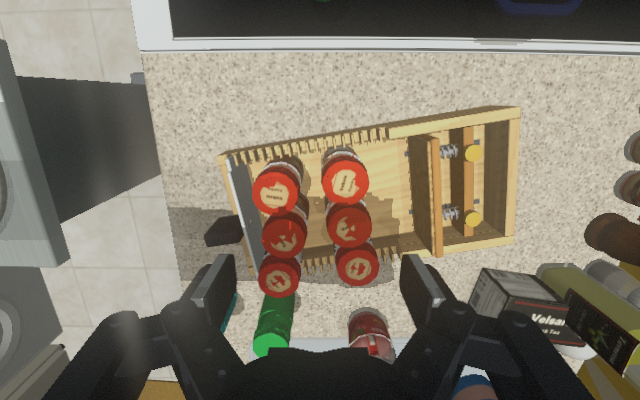

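Run:
```python
import cv2
def crop(f,x0,y0,x1,y1,s,o):
    im=cv2.imread(f)[y0:y1,x0:x1]; cv2.imwrite(o,cv2.resize(im,None,fx=s,fy=s,interpolation=cv2.INTER_CUBIC))
crop("pics/wrist0.png",200,90,400,290,4,"pics/wc0.png") if 0 else crop("pics/wrist0.png",200,90,400,240,4,"pics/wc0.png")
crop("pics/wrist0.png",380,90,540,260,3.5,"pics/wc1.png")
crop("pics/scene0.png",200,170,380,280,4.4,"pics/sc0.png")
crop("pics/side0.png",230,170,390,260,5,"pics/sd0.png")
```

```text
(no output)
```

View pics/wc0.png

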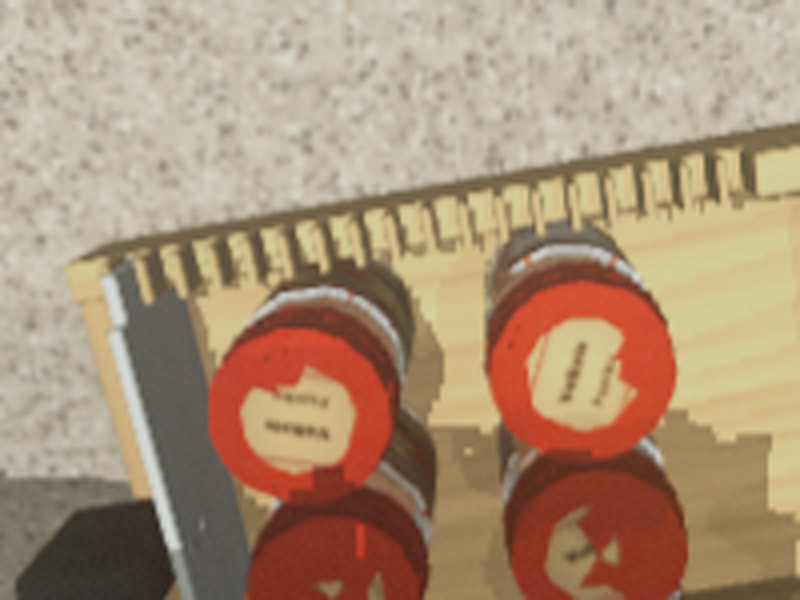

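View pics/wc1.png

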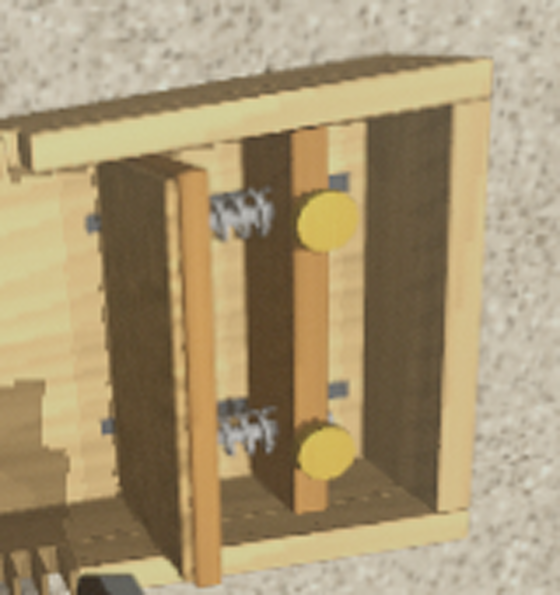

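View pics/sc0.png

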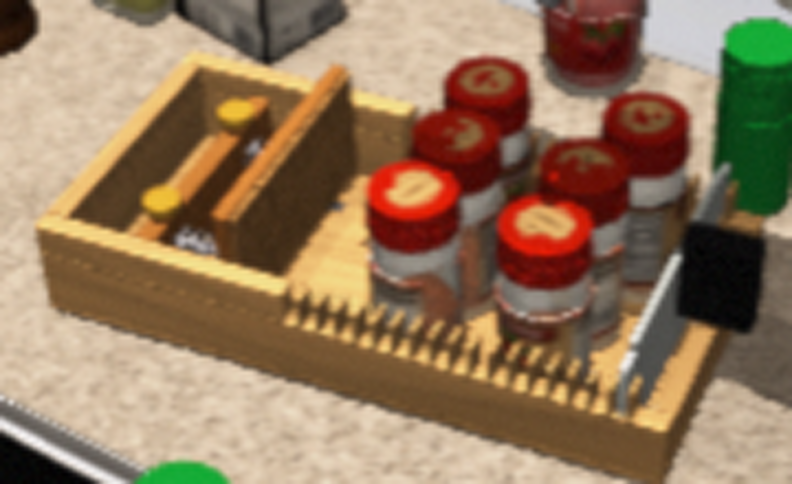

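View pics/sd0.png

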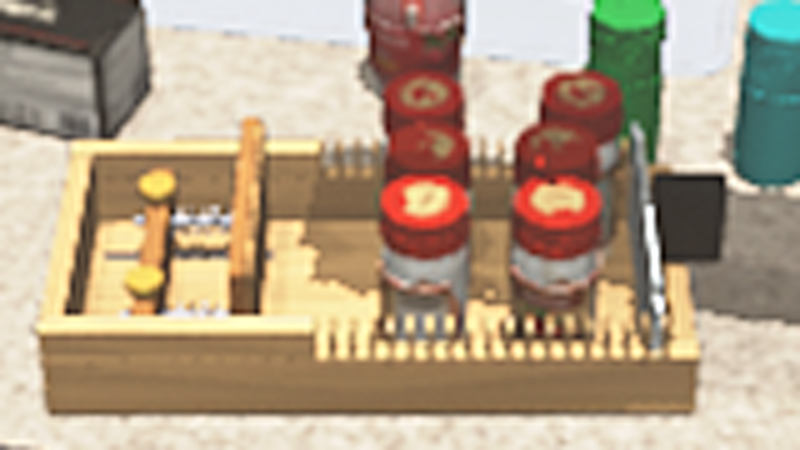

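```bash
cat > h.py <<'E'
import numpy as np, cv2
from scipy.spatial.transform import Rotation as Ro
from scipy.optimize import least_squares
np.set_printoptions(precision=4,suppress=True)
from workcell import bot, optics
def campose(n,obs=None):
    p=optics.camera_params(n); K=p['camera_matrix'];D=np.array(p['D'])
    if n!='wrist': return K,D,np.array(p['R']),np.array(p['t'])
    obs=obs or bot.get_obs()
    T=np.eye(4);T[:3,:3]=Ro.from_euler('xyz',obs['tcp_rot'],degrees=True).as_matrix();T[:3,3]=obs['ee_pos']
    C=np.linalg.inv(T@np.array(p['mount'])); return K,D,C[:3,:3],C[:3,3]
def proj(c,X):
    K,D,R,t=c; return cv2.projectPoints(np.atleast_2d(X).astype(float),cv2.Rodrigues(R)[0],t,K,D)[0][:,0]
def back(c,uv,z):
    K,D,R,t=c; uv=np.atleast_2d(uv).astype(float)
    n=cv2.undistortPoints(uv[:,None],K,D)[:,0]; d=np.c_[n,np.ones(len(n))]@R; o=-R.T@t
    return o+d*((z-o[2])/d[:,2:])
E
python3 - <<'E'
from h import *
s,d=campose('scene'),campose('side'); w=campose('wrist')
cs=lambda x,y:(200+x/4.4,170+y/4.4); cd=lambda x,y:(230+x/5,170+y/5)
A=[cs(52,305),cs(662,482)];B=[cd(48,411),cd(694,411)]
for c,p in((s,A),(d,B)):
    X=back(c,p,0);v=X[0]-X[1];print(X,np.linalg.norm(v),np.degrees(np.arctan2(v[1],v[0])))
# wrist near-left top & far corners for several heights
for z in (.04,.05,.06,.07,.08):
    X=back(w,[(200+70/4,90+265/4),(380+490/3.5,90+60/3.5),(380+468/3.5,90+535/3.5)],z); print(z,X[:,:2].ravel(),np.linalg.norm(X[1]-X[2]),np.linalg.norm(X[1]-X[0]),np.degrees(np.arctan2(*(X[1]-X[0])[1::-1])))
E
```

```text
[[0.7656 0.0745 0.    ]
 [0.4348 0.0157 0.    ]] 0.33595314379007357 10.07720110851502
[[0.7598 0.0762 0.    ]
 [0.4286 0.021  0.    ]] 0.3357504829672822 9.469570193878313
0.04 [ 0.4321  0.0185  0.7747  0.0742  0.8046 -0.0951] 0.17187578142879836 0.34709359441961535 9.234769087506802
0.05 [ 0.4356  0.0204  0.7679  0.0744  0.797  -0.0897] 0.1667220177312358 0.3366858548782689 9.234769087506805
0.06 [ 0.4391  0.0223  0.7612  0.0747  0.7893 -0.0844] 0.16156825403367323 0.32627811533692247 9.234769087506802
0.07 [ 0.4426  0.0243  0.7544  0.075   0.7817 -0.0791] 0.1564144903361106 0.315870375795576 9.234769087506804
0.08 [ 0.4462  0.0262  0.7477  0.0752  0.774  -0.0737] 0.15126072663854806 0.30546263625422954 9.234769087506805
```

```bash
python3 -m creep '[[-0.03,0.02,0,0,0,-0.15,1],[-0.06,0.04,0,0,0,-0.3,1],[-0.09,0.06,0,0,0,-0.45,1],[-0.11,0.06,0,0,0,-0.6,1],[-0.11,0.06,0,0,0,-0.75,1],[-0.11,0.06,0,0,0,-0.87,1],[-0.11,0.06,0,0,0,-0.87,1]]'; python3 -c "
from h import *
print(bot.get_obs())"
```

```text
time: 0.85
ee_pos: [0.4398, -0.0601, 0.2313]
tcp_rot: [-180.0, -0.0, 49.9]
wrist_force: [-0.8, -0.8, 0.8]
opening: 0.0852
{'time': 0.85, 'q': array([-7.7774, -9.455 , -3.899 , 95.5559,  0.0017, 32.2893]), 'qd': array([ 0.2339,  0.6458,  0.3069, -0.0002,  0.1064,  8.249 ]), 'joint_efforts': array([ -0.1314, -36.4658,  46.3955,   0.0285,  -0.0028,  -1.7959]), 'ee_pos': array([ 0.4398, -0.0601,  0.2313]), 'tcp_rot': array([-179.9991,   -0.0014,   49.9333]), 'wrist_force': array([-0.8318, -0.7753,  0.8374]), 'torque': array([-0.0038,  0.0179, -0.0121]), 'opening': 0.0852068494002157}
```

```bash
python3 -m creep '[[0,0,0,0,0,-0.15,1],[0,0,0,0,0,-0.3,1],[0,0,0,0,0,-0.45,1],[0,0,0,0,0,-0.6,1],[0,0,0,0,0,-0.75,1],[0,0,0,0,0,-0.87,1],[0,0,0,0,0,-0.87,1]]'
python3 - <<'E'
from h import *
import pickle
o=bot.get_obs(); im=optics.camera('wrist'); pickle.dump(o,open('o1.pkl','wb'));cv2.imwrite('pics/w1.png',im[:,:,::-1])
print(o['ee_pos'],o['tcp_rot'],o['q'])
E
```

```text
time: 1.55
ee_pos: [0.44, -0.0599, 0.2311]
tcp_rot: [-180.0, -0.0, 99.6]
wrist_force: [0.5, 0.0, 0.5]
opening: 0.0858
[ 0.44   -0.0599  0.2311] [-179.9714   -0.0086   99.6089] [ -7.7568  -9.399   -3.8703  95.5585  -0.0003 -17.3657]
```

View pics/w1.png

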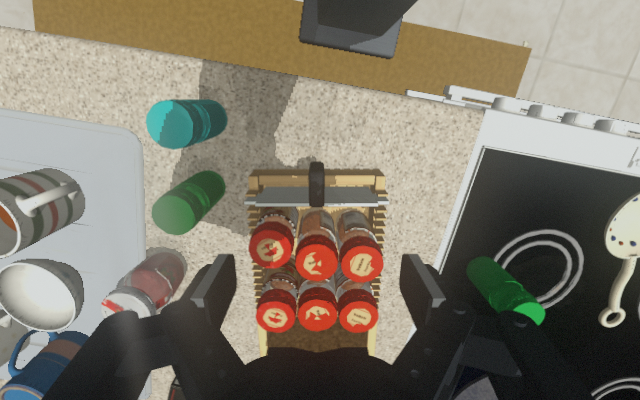

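Run:
```python
import cv2
im=cv2.imread('pics/w1.png')[155:255,235:395]; cv2.imwrite('pics/w1c.png',cv2.resize(im,None,fx=5,fy=5,interpolation=cv2.INTER_CUBIC))
```

```text
(no output)
```

View pics/w1c.png

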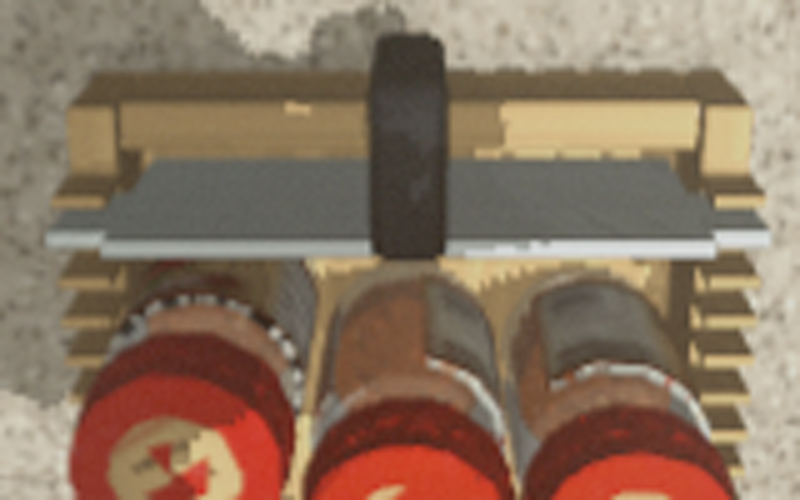

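Run:
```python
from h import *
import pickle
w=campose('wrist',pickle.load(open('o1.pkl','rb')))
f=lambda x,y:(235+x/5,155+y/5)
# plate top mid-thickness
X=back(w,[f(102,250),f(715,247)],.078);m=X.mean(0);v=X[0]-X[1];v=-v
print('plate',X[:,:2],m,np.linalg.norm(v),np.degrees(np.arctan2(v[1],v[0]))-90)
E_=back(w,[f(47,240),f(770,237)],.072);v=E_[1]-E_[0]
print('ears',E_[:,:2],E_.mean(0),np.linalg.norm(v),np.degrees(np.arctan2(v[1],v[0]))-90)
# near end wall outer top corners, bottom
# right side wall outer edges near corner top: heights
for z in(.04,.05,.06,.07): 
    N=back(w,[f(70,103),f(748,103)],z); print(z,N[:,:2].ravel(),np.linalg.norm(N[1]-N[0]))
g=back(w,[f(372,255),f(445,255)],.094);print('grip',g.mean(0),np.linalg.norm(g[1]-g[0]))
```

```text
plate [[ 0.4774 -0.1234]
 [ 0.4545  0.0085]] [ 0.466  -0.0575  0.078 ] 0.13380760049721074 9.866008893480029
ears [[ 0.4796 -0.1367]
 [ 0.4521  0.0217]] [ 0.4658 -0.0575  0.072 ] 0.16070905781237393 9.819918968834301
0.04 [ 0.4569 -0.1408  0.4301  0.0184] 0.16145796683927113
0.05 [ 0.4539 -0.1388  0.4279  0.0156] 0.15662197587085086
0.06 [ 0.4509 -0.1369  0.4257  0.0128] 0.15178598490243062
0.07 [ 0.4479 -0.1349  0.4235  0.01  ] 0.14694999393401037
grip [ 0.4615 -0.0581  0.094 ] 0.015078356492387335
```

```bash
python3 -m creep '[[-0.002,0.002,0.03,0,0,-0.003,1],[-0.002,0.002,0.06,0,0,-0.003,1],[-0.002,0.002,0.09,0,0,-0.003,1],[-0.002,0.002,0.12,0,0,-0.003,1],[-0.002,0.002,0.15,0,0,-0.003,1],[-0.002,0.002,0.165,0,0,-0.003,1],[-0.002,0.002,0.175,0,0,-0.003,1],[-0.002,0.002,0.175,0,0,-0.003,1]]'
python3 - <<'E'
from h import *
o=bot.get_obs(); im=optics.camera('wrist');cv2.imwrite('pics/w2.png',im[:,:,::-1])
im=optics.camera('side');cv2.imwrite('pics/sd2.png',cv2.resize(im[130:280,210:410,::-1],None,fx=4,fy=4))
print(o['ee_pos'],o['tcp_rot'],o['wrist_force'])
E
```

```text
time: 2.4
ee_pos: [0.442, -0.0616, 0.0558]
tcp_rot: [-179.9, -0.0, 99.8]
wrist_force: [0.0, 0.3, 0.6]
opening: 0.0855
[ 0.442  -0.0616  0.0558] [-179.9363   -0.0177   99.7692] [0.0179 0.2546 0.625 ]
```

View pics/w2.png

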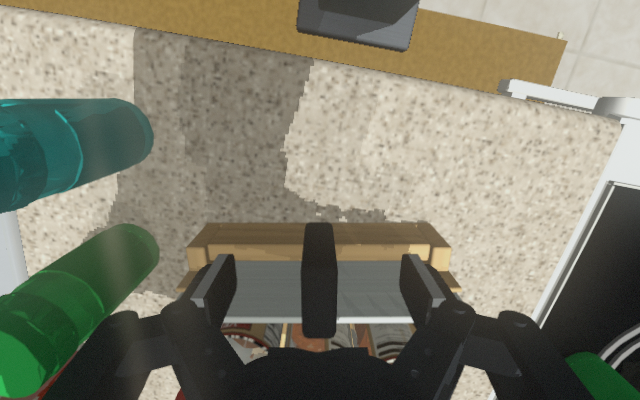

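View pics/sd2.png

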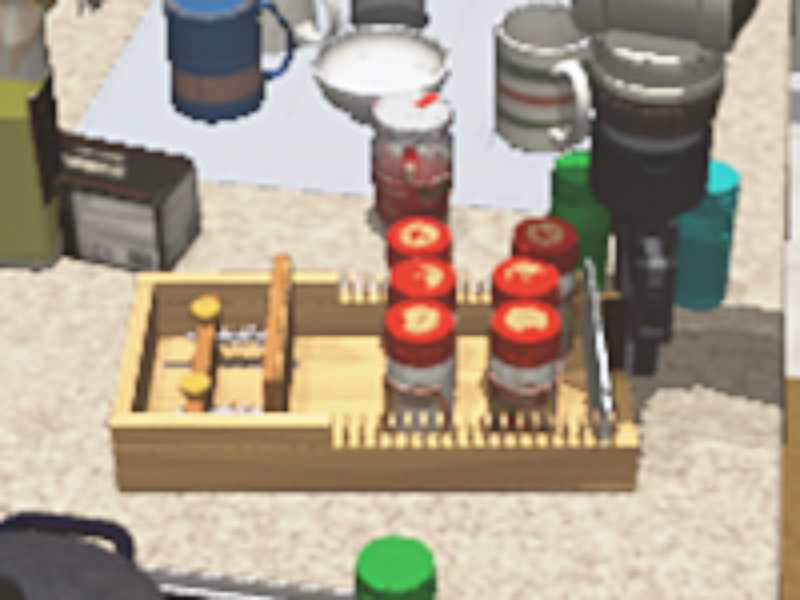

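The fingers straddle the grip (cols 303–337, between finger pads at ~222 and ~415). Closing.

```bash
python3 -m creep '[[0,0,0,0,0,0,0],[0,0,0,0,0,0,0],[0,0,0,0,0,0,0],[0,0,0,0,0,0,0],[0,0,0,0,0,0,0],[0,0,0,0,0,0,0],[0,0,0,0,0,0,0]]' 50; python3 -c "
from h import *
print(bot.get_obs())"
```

```text
time: 3.2
ee_pos: [0.4424, -0.0616, 0.0565]
tcp_rot: [180.0, 0.0, 99.9]
wrist_force: [-0.4, -0.1, 2.9]
opening: 0.0151
{'time': 3.2, 'q': array([ -7.933 ,  -9.017 , -22.8599,  76.1322,   0.0029, -17.7978]), 'qd': array([ 0.0157,  0.0128, -0.1186,  0.0078,  0.042 ,  0.0255]), 'joint_efforts': array([ -0.1308, -35.2349,  45.1922,  -0.1296,  -0.0934,   0.0082]), 'ee_pos': array([ 0.4424, -0.0616,  0.0565]), 'tcp_rot': array([179.9755,   0.0049,  99.8648]), 'wrist_force': array([-0.3732, -0.1216,  2.9465]), 'torque': array([ 0.1245, -0.0119,  0.0193]), 'opening': 0.015085773239052632}
```

```bash
python3 -m creep '[[0,0,-0.004,0,0,0,0],[0,0,-0.009,0,0,0,0],[0,0,-0.015,0,0,0,0],[0,0,-0.021,0,0,0,0],[0,0,-0.021,0,0,0,0],[0,0,-0.021,0,0,0,0]]'
python3 - <<'E'
from h import *
import pickle
o=bot.get_obs(); im=optics.camera('wrist');pickle.dump(o,open('o3.pkl','wb'));cv2.imwrite('pics/w3.png',im[:,:,::-1])
im=optics.camera('side');cv2.imwrite('pics/sd3.png',cv2.resize(im[130:280,210:410,::-1],None,fx=4,fy=4))
print(o['ee_pos'],o['tcp_rot'],o['wrist_force'],o['torque'],o['opening'])
E
```

```text
time: 3.8
ee_pos: [0.4424, -0.0617, 0.0774]
tcp_rot: [180.0, 0.0, 99.9]
wrist_force: [0.7, -0.1, -1.8]
opening: 0.015
[ 0.4424 -0.0617  0.0774] [179.984    0.0068  99.8652] [ 0.6589 -0.1232 -1.7932] [-0.0638  0.0484  0.017 ] 0.01500077480538537
```

View pics/w3.png

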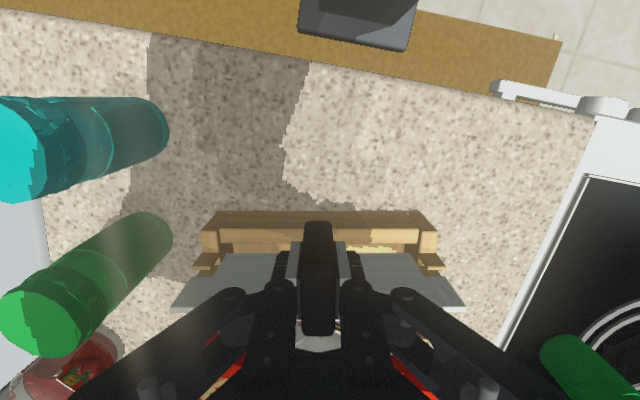

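View pics/sd3.png

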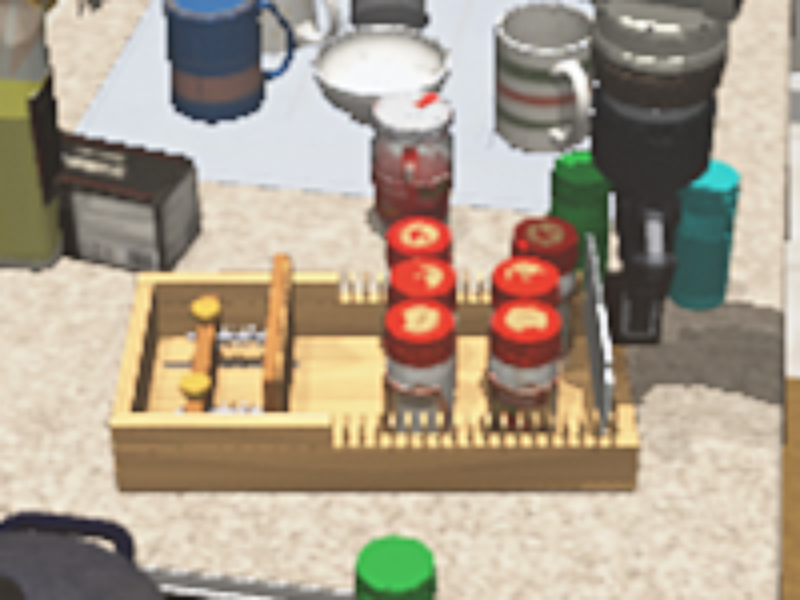

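Run:
```python
from h import *
o={'tcp_rot':[-179.9998,.076,.0001],'ee_pos':[.5498,0,.2306]}
w=campose('wrist',o)
O=np.array([.5835,-.0382]);a=np.radians(9.8);R=np.array([[np.cos(a),np.sin(a)],[-np.sin(a),np.cos(a)]])
def T(uv,z): return (R@(back(w,uv,z)[:,:2]-O).T).T
print('div',R@(np.array([.4655,-.0575])-O))
print('board top face',T([(430.9,138),(435.7,256.6)],.086))
# caps in wrist0 full image: centers approx, z=.116
print('caps',T([(276,190),(285,233),(279,274),(346,179),(349,224),(357,264)],.116))
# board foot: crop wc1 (98,160)?..(125,490) dark face bottom edge at z=.014
print('board foot',T([(380+98/3.5,90+165/3.5),(380+122/3.5,90+495/3.5)],.014))
```

```text
div [-0.1196  0.0011]
board top face [[ 0.0903  0.071 ]
 [ 0.0896 -0.0638]]
caps [[-0.0655  0.053 ]
 [-0.0664  0.0082]
 [-0.0823 -0.0367]
 [ 0.0003  0.0524]
 [-0.0031  0.0071]
 [-0.0011 -0.0386]]
board foot [[ 0.0883  0.0629]
 [ 0.0884 -0.0668]]
```

```bash
python3 -m creep '[[0,0.002,0,0,0,0,0],[0,0.005,0,0,0,0,0],[0,0.008,0,0,0,0,0],[0,0.010,0,0,0,0,0],[0,0.012,0,0,0,0,0],[0,0.014,0,0,0,0,0],[0,0.016,0,0,0,0,0],[0,0.018,0,0,0,0,0]]'
python3 -m creep '[[0,0.002,0,0,0,0,0],[0,0.004,0,0,0,0,0],[0,0.006,0,0,0,0,0],[0,0.008,0,0,0,0,0],[0,0.010,0,0,0,0,0],[0,0.012,0,0,0,0,0],[0,0.014,0,0,0,0,0],[0,0.016,0,0,0,0,0]]'
python3 - <<'E'
from h import *
o=bot.get_obs();im=optics.camera('side');cv2.imwrite('pics/sd4.png',cv2.resize(im[130:280,210:410,::-1],None,fx=4,fy=4))
print(o['ee_pos'],o['tcp_rot'],o['wrist_force'],o['torque'],o['opening'])
E
```

```text
time: 4.7
ee_pos: [0.4602, -0.0585, 0.0772]
tcp_rot: [-180.0, -0.0, 99.9]
wrist_force: [-0.6, 0.1, -2.1]
opening: 0.0157
time: 5.5
ee_pos: [0.4759, -0.0558, 0.0773]
tcp_rot: [-180.0, 0.0, 99.9]
wrist_force: [-1.2, -0.3, -1.4]
opening: 0.0156
[ 0.4759 -0.0558  0.0773] [-179.9931    0.0002   99.8675] [-1.1615 -0.3324 -1.3505] [-0.1348  0.3686  0.02  ] 0.015552409412193073
```

View pics/sd4.png

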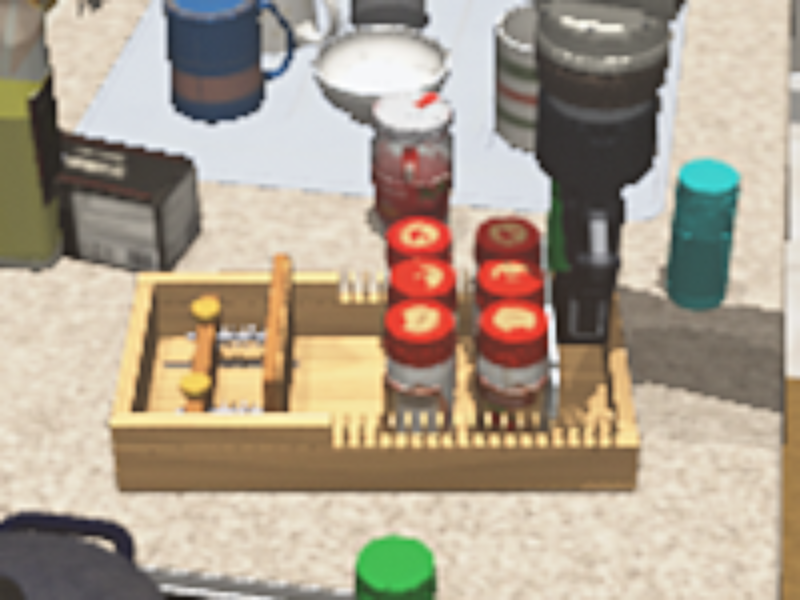

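```bash
for i in 1 2; do :; done
python3 -m creep '[[0,0.002,0,0,0,0,0],[0,0.004,0,0,0,0,0],[0,0.006,0,0,0,0,0],[0,0.008,0,0,0,0,0],[0,0.010,0,0,0,0,0],[0,0.012,0,0,0,0,0],[0,0.014,0,0,0,0,0],[0,0.016,0,0,0,0,0]]'
python3 -m creep '[[0,0.002,0,0,0,0,0],[0,0.004,0,0,0,0,0],[0,0.006,0,0,0,0,0],[0,0.008,0,0,0,0,0],[0,0.010,0,0,0,0,0],[0,0.012,0,0,0,0,0],[0,0.014,0,0,0,0,0],[0,0.016,0,0,0,0,0]]'
python3 -m creep '[[0,0.002,0,0,0,0,0],[0,0.004,0,0,0,0,0],[0,0.006,0,0,0,0,0],[0,0.008,0,0,0,0,0],[0,0.010,0,0,0,0,0],[0,0.012,0,0,0,0,0],[0,0.014,0,0,0,0,0],[0,0.016,0,0,0,0,0]]'
python3 - <<'E'
from h import *
o=bot.get_obs();im=optics.camera('side');cv2.imwrite('pics/sd5.png',cv2.resize(im[130:280,210:410,::-1],None,fx=4,fy=4))
print(o['ee_pos'],o['tcp_rot'],o['wrist_force'],o['torque'],o['opening'])
E
```

```text
time: 6.35
ee_pos: [0.4916, -0.053, 0.0773]
tcp_rot: [-180.0, -0.0, 99.9]
wrist_force: [-2.2, -0.6, -1.1]
opening: 0.0154
time: 7.15
ee_pos: [0.5075, -0.0503, 0.0773]
tcp_rot: [180.0, -0.0, 99.9]
wrist_force: [-2.0, -1.3, -0.9]
opening: 0.0155
time: 7.95
ee_pos: [0.5233, -0.0476, 0.0773]
tcp_rot: [180.0, 0.0, 99.9]
wrist_force: [-2.0, -0.4, -1.3]
opening: 0.015
[ 0.5233 -0.0476  0.0773] [179.9988   0.0024  99.8649] [-2.0046 -0.3878 -1.293 ] [-0.15    0.5214  0.0288] 0.014996170003970926
```

View pics/sd5.png

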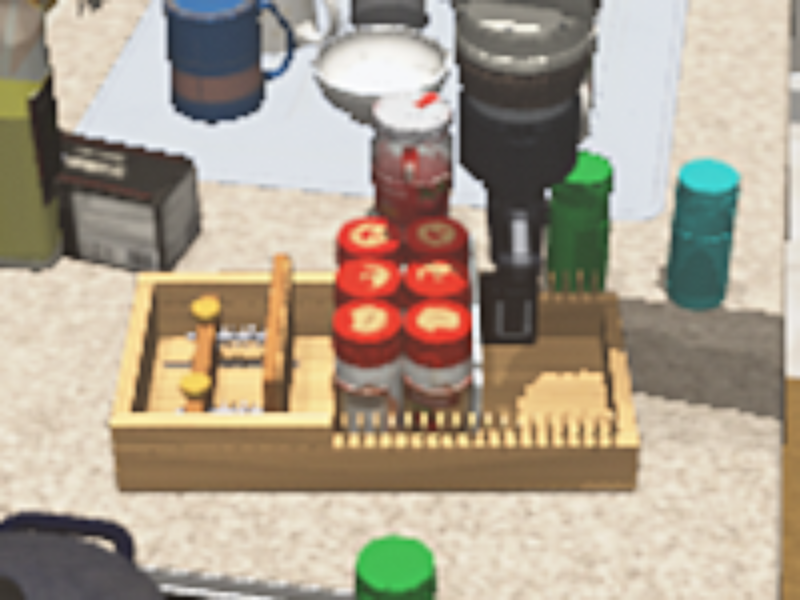

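```bash
python3 -m creep '[[0,0.002,0,0,0,0,0],[0,0.004,0,0,0,0,0],[0,0.006,0,0,0,0,0],[0,0.008,0,0,0,0,0],[0,0.010,0,0,0,0,0],[0,0.012,0,0,0,0,0],[0,0.014,0,0,0,0,0],[0,0.016,0,0,0,0,0]]'
python3 -m creep '[[0,0.002,0,0,0,0,0],[0,0.004,0,0,0,0,0],[0,0.006,0,0,0,0,0],[0,0.008,0,0,0,0,0],[0,0.010,0,0,0,0,0],[0,0.012,0,0,0,0,0],[0,0.012,0,0,0,0,0]]'
python3 -c "
from h import *
print(bot.get_obs())"
```

```text
time: 8.8
ee_pos: [0.539, -0.0448, 0.0773]
tcp_rot: [180.0, -0.0, 99.9]
wrist_force: [-1.7, -0.2, -1.8]
opening: 0.0152
time: 9.5
ee_pos: [0.5511, -0.0427, 0.0773]
tcp_rot: [180.0, -0.0, 99.9]
wrist_force: [-0.6, -0.0, -2.4]
opening: 0.0155
{'time': 9.5, 'q': array([ -4.4355,   5.1181,  -6.8032,  78.0551,   0.0071, -14.3085]), 'qd': array([-0.0385, -0.2789, -0.1524, -0.3219,  0.0359, -0.1273]), 'joint_efforts': array([  0.0932, -53.3033,  47.9858,  -0.2463,   0.046 ,   0.0111]), 'ee_pos': array([ 0.5511, -0.0427,  0.0773]), 'tcp_rot': array([179.9754,  -0.0011,  99.873 ]), 'wrist_force': array([-0.6041, -0.0066, -2.3824]), 'torque': array([-0.1028,  0.1413, -0.0309]), 'opening': 0.015470010571770007}
```

```bash
python3 -m creep '[[0,0.001,0,0,0,0,0],[0,0.002,0,0,0,0,0],[0,0.003,0,0,0,0,0],[0,0.004,0,0,0,0,0]]'
python3 -m creep '[[0,0.001,0,0,0,0,0],[0,0.002,0,0,0,0,0],[0,0.003,0,0,0,0,0],[0,0.004,0,0,0,0,0]]'
python3 -m creep '[[0,0.001,0,0,0,0,0],[0,0.002,0,0,0,0,0]]'
```

```text
time: 9.9
ee_pos: [0.5546, -0.0421, 0.0773]
tcp_rot: [-180.0, -0.0, 99.9]
wrist_force: [-2.4, -0.3, -0.9]
opening: 0.0157
time: 10.3
ee_pos: [0.5583, -0.0415, 0.0772]
tcp_rot: [-180.0, 0.0, 99.9]
wrist_force: [-5.5, -0.5, -0.2]
opening: 0.0156
time: 10.5
ee_pos: [0.56, -0.0411, 0.0771]
tcp_rot: [-179.9, -0.0, 99.9]
wrist_force: [-6.3, -0.9, 0.4]
opening: 0.0155
```

```bash
python3 -m creep '[[0,0.001,0,0,0,0,0],[0,0.002,0,0,0,0,0]]'
python3 -m creep '[[0,0.001,0,0,0,0,0]]'
python3 -m creep '[[0,0,0,0,0,0,0],[0,0,0,0,0,0,0]]'; python3 -c "
from h import *
o=bot.get_obs();print(o)
a=np.radians(9.8);print(o['wrist_force'][:2]@[np.cos(a),np.sin(a)])"
```

```text
time: 10.7
ee_pos: [0.5617, -0.0408, 0.077]
tcp_rot: [-179.9, -0.0, 99.9]
wrist_force: [-8.2, -1.4, 0.6]
opening: 0.0156
time: 10.8
ee_pos: [0.5625, -0.0407, 0.077]
tcp_rot: [-179.9, -0.0, 99.8]
wrist_force: [-8.1, -1.1, 0.9]
opening: 0.0154
time: 11.0
ee_pos: [0.5626, -0.0407, 0.077]
tcp_rot: [-179.9, -0.0, 99.8]
wrist_force: [-7.1, -1.5, 1.0]
opening: 0.0154
{'time': 11.0, 'q': array([ -4.1237,   6.7996,  -5.0118,  78.3048,  -0.0253, -13.9733]), 'qd': array([-0.0735, -0.0674, -0.0602,  0.0526, -0.0375, -0.0658]), 'joint_efforts': array([  1.2326, -54.7515,  50.3068,  -3.3154,   0.6377,  -0.1698]), 'ee_pos': array([ 0.5626, -0.0407,  0.077 ]), 'tcp_rot': array([-179.8811,   -0.0035,   99.8496]), 'wrist_force': array([-7.1171, -1.5332,  1.0155]), 'torque': array([-0.4186,  1.7578, -0.1434]), 'opening': 0.015371558462566229}
-7.274182681031955
```

```bash
python3 -m creep '[[0,0.001,0,0,0,0,0],[0,0.002,0,0,0,0,0]]'
python3 -m creep '[[0,0.001,0,0,0,0,0]]'
python3 - <<'E'
from h import *
import pickle
o=bot.get_obs()
a=np.radians(9.8);print(o['ee_pos'],o['tcp_rot'],o['wrist_force'],o['wrist_force'][:2]@[np.cos(a),np.sin(a)])
im=optics.camera('wrist');pickle.dump(o,open('o6.pkl','wb'));cv2.imwrite('pics/w6.png',im[:,:,::-1])
im=optics.camera('side');cv2.imwrite('pics/sd6f.png',im[:,:,::-1]);cv2.imwrite('pics/sd6.png',cv2.resize(im[170:260,230:370,::-1],None,fx=5.7,fy=5.7,interpolation=cv2.INTER_CUBIC))
im=optics.camera('scene');cv2.imwrite('pics/sc6f.png',im[:,:,::-1]);cv2.imwrite('pics/sc6.png',cv2.resize(im[170:280,200:380,::-1],None,fx=4.4,fy=4.4,interpolation=cv2.INTER_CUBIC))
o=bot.get_obs();print(o['wrist_force'],o['torque'])
E
```

```text
time: 11.2
ee_pos: [0.5642, -0.0404, 0.0769]
tcp_rot: [-179.8, -0.0, 99.8]
wrist_force: [-10.0, -2.3, 1.8]
opening: 0.0155
time: 11.3
ee_pos: [0.565, -0.0403, 0.0769]
tcp_rot: [-179.8, -0.0, 99.8]
wrist_force: [-10.4, -2.0, 2.0]
opening: 0.0152
[ 0.565  -0.0403  0.0769] [-179.8139   -0.0052   99.8398] [-10.421   -1.9701   2.0114] -10.604271628647933
[-8.6524 -1.1901  1.2878] [-0.425   2.2301 -0.1443]
```

View pics/w6.png

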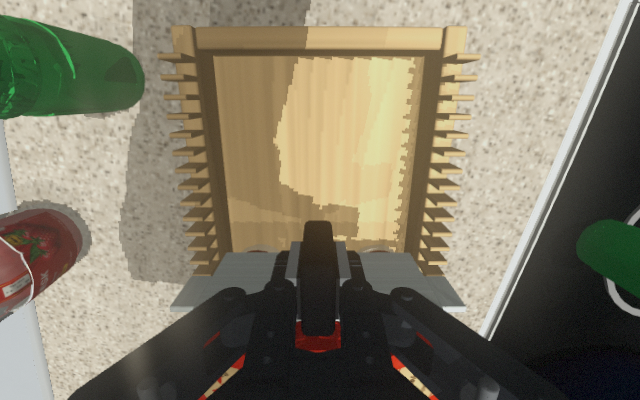

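View pics/sd6.png

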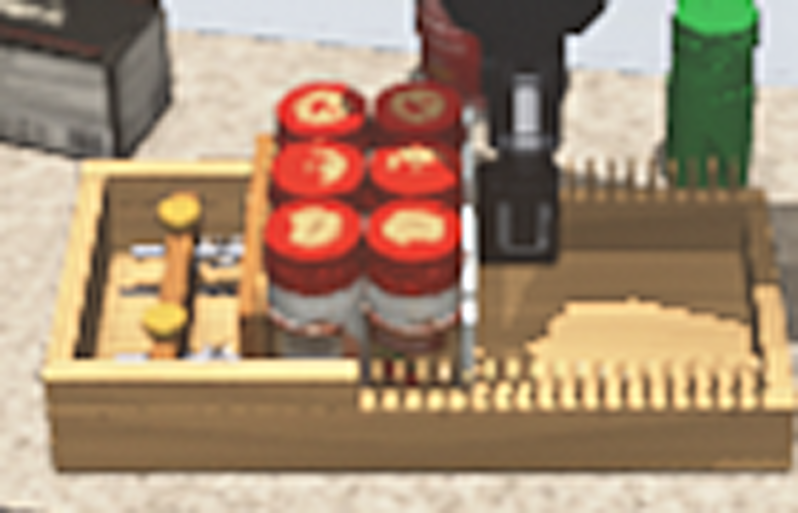

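View pics/sc6.png

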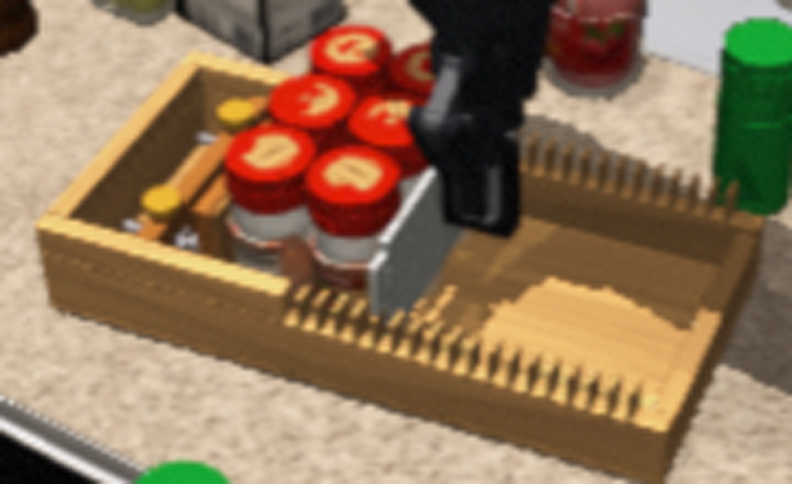

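Run:
```python
import cv2
im=cv2.imread('pics/w6.png')
a=cv2.resize(im[20:310,155:225],None,fx=3.5,fy=2.05*1,interpolation=cv2.INTER_CUBIC)
s=2.05
L=cv2.resize(im[20:310,150:230],None,fx=4,fy=2.05,interpolation=cv2.INTER_CUBIC)
Rr=cv2.resize(im[20:310,410:490],None,fx=4,fy=2.05,interpolation=cv2.INTER_CUBIC)
o=cv2.hconcat([L,Rr]);cv2.imwrite('pics/w6c.png',o);print(o.shape)
```

```text
(594, 640, 3)
```

View pics/w6c.png

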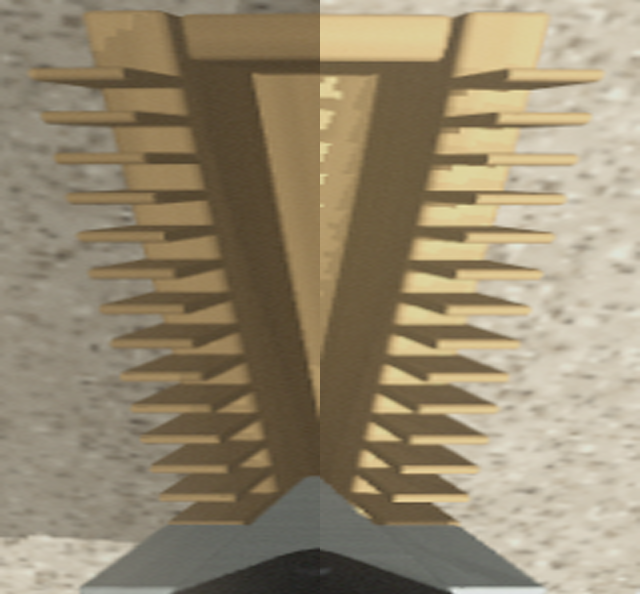

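Run:
```python
import cv2
o=[]
for f in('w3','w6'):
    im=cv2.imread(f'pics/{f}.png')
    o.append(cv2.hconcat([cv2.resize(im[200:315,a:a+80],None,fx=5,fy=5,interpolation=cv2.INTER_CUBIC) for a in(160,400)]))
cv2.imwrite('pics/cmp.png',cv2.resize(cv2.vconcat(o),None,fx=1,fy=.52,interpolation=cv2.INTER_AREA))
for i,a in enumerate(o): cv2.imwrite(f'pics/cmp{i}.png',a)
```

```text
(no output)
```

View pics/cmp0.png

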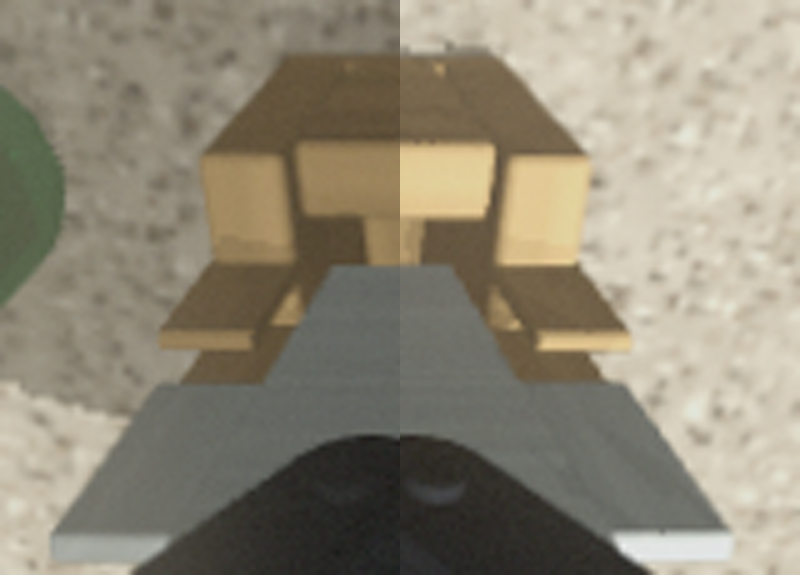

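View pics/cmp1.png

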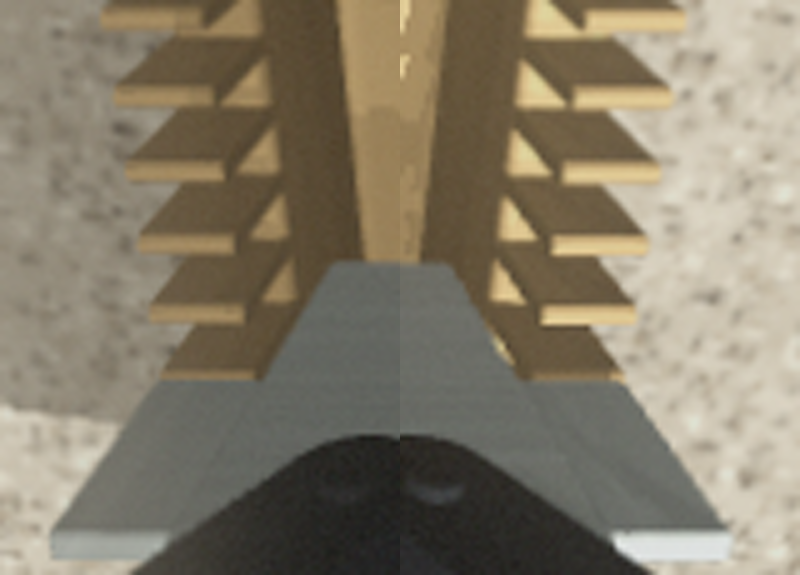

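Run:
```python
import cv2
im=cv2.imread('pics/w1.png')
L=cv2.resize(im[180:255,240:280],None,fx=10,fy=8,interpolation=cv2.INTER_CUBIC)
R=cv2.resize(im[180:255,355:395],None,fx=10,fy=8,interpolation=cv2.INTER_CUBIC)
cv2.imwrite('pics/w1d.png',cv2.hconcat([L,R]))
```

```text
(no output)
```

View pics/w1d.png

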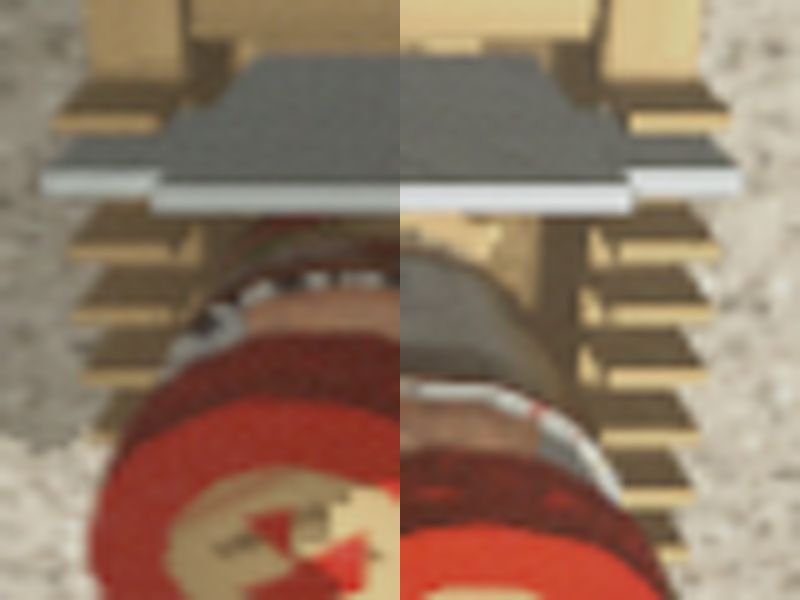

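Run:
```python
from h import *
import pickle
w=campose('wrist',pickle.load(open('o1.pkl','rb')))
a=np.radians(9.8);u=np.array([np.cos(a),np.sin(a)])
O=np.array([.4655,-.0575])
Rr=[122,254,318,378,437,495,555];Rc=[725,717,712,705,697,690,685]; Lr=[122,255,317,379,437];Lc=[58,70,75,85,95]
idx=[0,2,3,4,5,6,7]; 
for z in(.058,.060):
    xr=(back(w,[(355+(c-400)/10,180+r/8) for c,r in zip(Rc,Rr)],z)[:,:2]-O)@u
    xl=(back(w,[(240+c/10,180+r/8) for c,r in zip(Lc,Lr)],z)[:,:2]-O)@u
    # index: tooth spacing guess
    print(z,xr*1000,xl*1000)
e=(back(w,[(240+4.2,180+181/8),(355+33.5,180+181/8)],.072)[:,:2]-O)@u
print('ear',e*1000)
# w6 / w3 lattice vs. 
for f,rows in(('o3',[(160+165/5,200+339/5),(400+230/5,200+341/5)]),('o6',[(160+155/5,200+313/5),(400+232/5,200+314/5),(160+145/5,200+242/5),(400+248/5,200+244/5)])):
    o=pickle.load(open(f+'.pkl','rb'));c=campose('wrist',o)
    p=(back(c,rows,.06)[:,:2]-o['ee_pos'][:2])@u; print(f,p*1000)
```

```text
0.058 [-3.37   17.0923 27.3106 37.0737 46.854  56.6494 66.9792] [-4.0346 16.5812 26.478  36.5677 46.1853]
0.06 [-4.0433 16.2894 26.443  36.1443 45.8626 55.596  65.8604] [-4.7038 15.7815 25.6157 35.6415 45.1982]
ear [-0.0839  0.5687]
o3 [18.8499 19.0818]
o6 [14.5265 14.6917  4.36    4.6607]
```

```bash
python3 -m creep '[[0,0.001,0,0,0,0,0],[0,0.002,0,0,0,0,0],[0,0.003,0,0,0,0,0],[0,0.004,0,0,0,0,0]]'
python3 -m creep '[[0,0.001,0,0,0,0,0],[0,0.002,0,0,0,0,0],[0,0.002,0,0,0,0,0]]'
python3 - <<'E'
from h import *
import pickle
o=bot.get_obs()
a=np.radians(9.8);print(o['ee_pos'],o['tcp_rot'],o['wrist_force'][:2]@[np.cos(a),np.sin(a)],(o['ee_pos'][0]-.4424)/np.cos(a))
im=optics.camera('wrist');pickle.dump(o,open('o7.pkl','wb'));cv2.imwrite('pics/w7.png',im[:,:,::-1])
cv2.imwrite('pics/cmp7.png',cv2.resize(cv2.hconcat([im[200:315,a:a+80,::-1] for a in(160,400)]),None,fx=5,fy=5,interpolation=cv2.INTER_CUBIC))
im=optics.camera('scene');cv2.imwrite('pics/sc7.png',cv2.resize(im[170:280,200:380,::-1],None,fx=4.4,fy=4.4,interpolation=cv2.INTER_CUBIC))
E
```

```text
time: 11.85
ee_pos: [0.5684, -0.0397, 0.0767]
tcp_rot: [-179.7, -0.0, 99.8]
wrist_force: [-14.2, -2.9, 1.8]
opening: 0.0156
time: 12.15
ee_pos: [0.5702, -0.0394, 0.0767]
tcp_rot: [-179.7, -0.0, 99.8]
wrist_force: [-13.1, -2.3, 2.1]
opening: 0.0157
[ 0.5702 -0.0394  0.0767] [-179.7221   -0.0105   99.8363] -13.356897020118446 0.1297146379712883
```

View pics/cmp7.png

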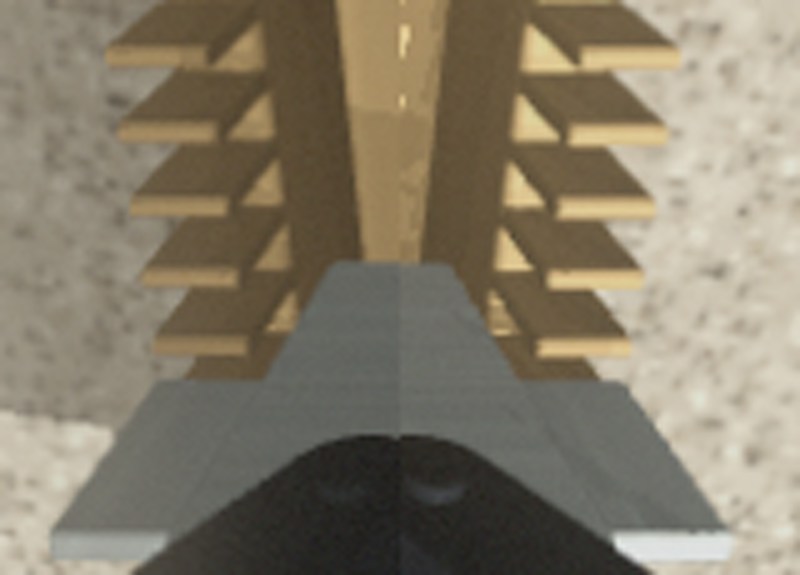

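View pics/sc7.png

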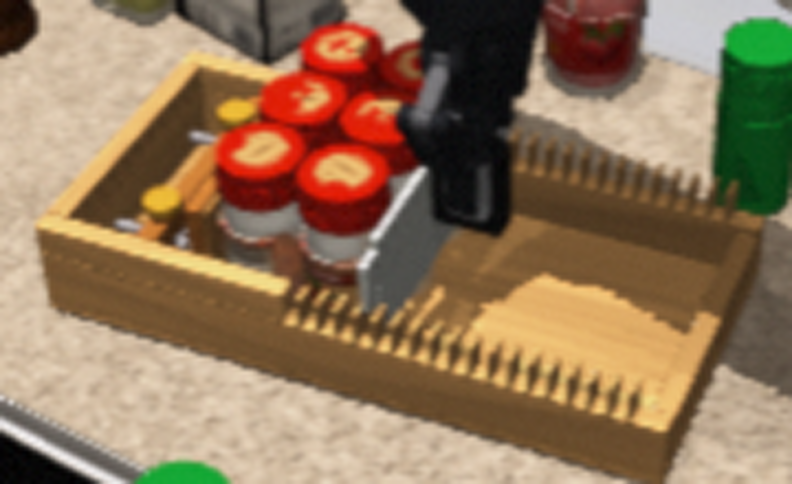

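Run:
```python
from h import *
import pickle
a=np.radians(9.8);u=np.array([np.cos(a),np.sin(a)])
for f,rows in(('o3',[(160+165/5,200+339/5),(400+230/5,200+341/5)]),('o7',[(160+158/5,200+346/5),(400+230/5,200+347/5),(160+145/5,200+277/5),(400+242/5,200+278/5)])):
    o=pickle.load(open(f+'.pkl','rb'));c=campose('wrist',o)
    X=back(c,rows,.06);p=(X[:,:2]-o['ee_pos'][:2])@u; print(f,p*1000)
    # plate front top edge of ears (row ~532 back edge) at ear-top height
    z=.012+.06+o['ee_pos'][2]-.0565
    e=(back(c,[(160+52/5,200+532/5),(400+330/5,200+530/5)],z)[:,:2]-o['ee_pos'][:2])@u; print('ear back edge',e*1000)
```

```text
o3 [18.8492 19.0812]
ear back edge [21.9324 21.5932]
o7 [19.1959 19.3855  9.1632  9.342 ]
ear back edge [21.8583 21.6403]
```

```bash
python3 -m creep '[[0,0.0005,0.001,0,0,0,0],[0,0.0005,0.003,0,0,0,0],[0,0.0005,0.005,0,0,0,0],[0,0.0005,0.007,0,0,0,0]]'
python3 -m creep '[[0,0,0.002,0,0,0,0],[0,0,0.004,0,0,0,0],[0,0,0.006,0,0,0,0]]'
python3 -c "
from h import *
o=bot.get_obs();print(o['ee_pos'],o['tcp_rot'],o['wrist_force'],o['torque'])"
```

```text
time: 12.65
ee_pos: [0.5706, -0.0393, 0.0696]
tcp_rot: [-179.7, -0.0, 99.8]
wrist_force: [-13.6, -2.8, 2.8]
opening: 0.0156
time: 12.95
ee_pos: [0.5706, -0.0393, 0.0636]
tcp_rot: [-179.7, -0.0, 99.8]
wrist_force: [-13.7, -2.7, 2.7]
opening: 0.0156
[ 0.5706 -0.0393  0.0636] [-179.7167   -0.0131   99.8355] [-13.7381  -2.7192   2.6826] [-0.5932  3.0034 -0.2256]
```

```bash
python3 -m creep '[[0,0,0.002,0,0,0,0],[0,0,0.004,0,0,0,0],[0,0,0.0055,0,0,0,0]]'
python3 -m creep '[[0,0,0.001,0,0,0,0],[0,0,0.001,0,0,0,0]]'
python3 -m creep '[[0,0,0.0007,0,0,0,0],[0,0,0.0007,0,0,0,0]]'
python3 -c "
from h import *
o=bot.get_obs();print(o['ee_pos'],o['tcp_rot'],o['wrist_force'],o['torque'])"
```

```text
time: 13.25
ee_pos: [0.5706, -0.0393, 0.058]
tcp_rot: [-179.7, -0.0, 99.8]
wrist_force: [-14.2, -2.5, 3.1]
opening: 0.0151
time: 13.45
ee_pos: [0.5706, -0.0393, 0.0569]
tcp_rot: [-179.7, -0.0, 99.8]
wrist_force: [-13.5, -2.9, 0.5]
opening: 0.0154
time: 13.65
ee_pos: [0.5706, -0.0393, 0.0568]
tcp_rot: [-179.7, -0.0, 99.8]
wrist_force: [-15.4, -2.0, 5.5]
opening: 0.0157
[ 0.5706 -0.0393  0.0568] [-179.7284   -0.011    99.8358] [-15.3842  -2.0233   5.4698] [-0.5553  3.25   -0.1202]
```

```bash
python3 -m creep '[[0,-0.0007,0,0,0,0,0],[0,-0.0014,0,0,0,0,0],[0,-0.002,0,0,0,0,0],[0,-0.002,0,0,0,0,0]]'
python3 - <<'E'
from h import *
o=bot.get_obs();print(o['ee_pos'],o['tcp_rot'],o['wrist_force'],o['torque'])
im=optics.camera('wrist');cv2.imwrite('pics/w8.png',im[:,:,::-1])
im=optics.camera('scene');cv2.imwrite('pics/sc8.png',cv2.resize(im[170:280,200:380,::-1],None,fx=4.4,fy=4.4,interpolation=cv2.INTER_CUBIC))
E
```

```text
time: 14.05
ee_pos: [0.5696, -0.0394, 0.0568]
tcp_rot: [-179.8, -0.0, 99.8]
wrist_force: [-8.8, -1.8, 2.0]
opening: 0.0155
[ 0.5696 -0.0394  0.0568] [-179.8437   -0.0108   99.8452] [-8.7997 -1.7748  1.9515] [-0.3583  2.1586 -0.1721]
```

View pics/w8.png

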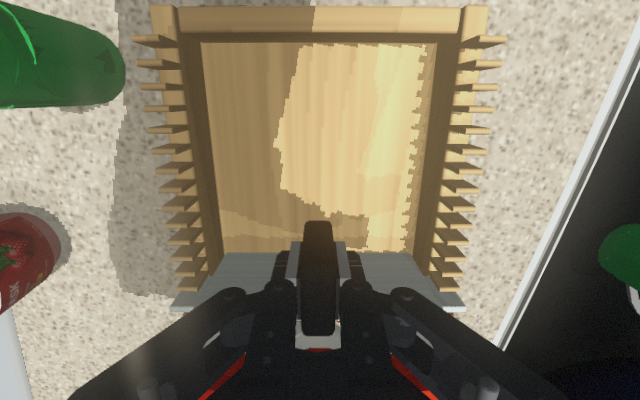

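View pics/sc8.png

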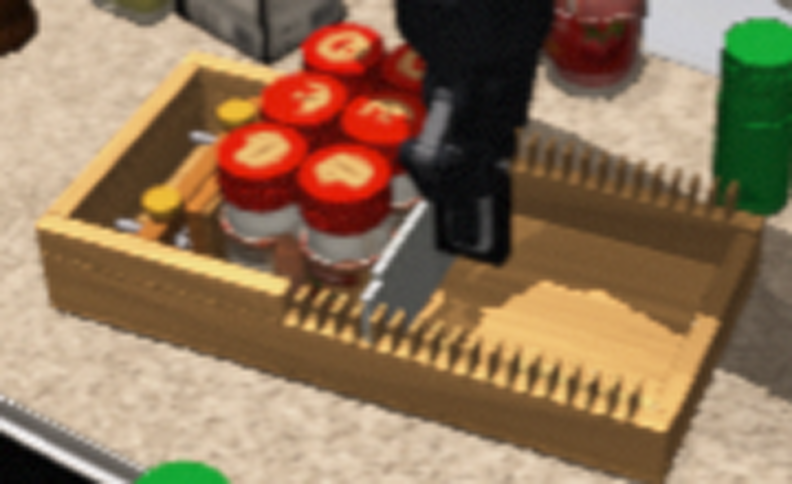

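```bash
python3 -m creep '[[0,-0.0005,0,0,0,0,0],[0,-0.001,0,0,0,0,0],[0,-0.0015,0,0,0,0,0],[0,-0.0015,0,0,0,0,0]]'
python3 -m creep '[[0,-0.0005,0,0,0,0,0],[0,-0.001,0,0,0,0,0],[0,-0.001,0,0,0,0,0]]'
python3 -c "
from h import *
o=bot.get_obs();print(o['ee_pos'],o['tcp_rot'],o['wrist_force'],o['torque'])"
```

```text
time: 14.55
ee_pos: [0.5691, -0.0395, 0.0567]
tcp_rot: [-180.0, -0.0, 99.9]
wrist_force: [-3.4, -0.8, -2.2]
opening: 0.0154
time: 14.85
ee_pos: [0.5691, -0.0395, 0.0567]
tcp_rot: [179.9, -0.0, 99.9]
wrist_force: [5.1, 1.2, -9.1]
opening: 0.0155
[ 0.5691 -0.0395  0.0567] [179.9338  -0.0069  99.8742] [ 5.0896  1.1617 -9.0697] [ 0.0734 -0.5179 -0.28  ]
```

```bash
python3 -m creep '[[0,0.0008,0.0005,0,0,0,0],[0,0.0008,0.001,0,0,0,0],[0,0.0008,0.001,0,0,0,0]]'
python3 -c "
from h import *
o=bot.get_obs();print(o['ee_pos'],o['tcp_rot'],o['wrist_force'],o['torque'])"
```

```text
time: 15.15
ee_pos: [0.5691, -0.0395, 0.0567]
tcp_rot: [180.0, -0.0, 99.9]
wrist_force: [-4.1, 0.9, 2.8]
opening: 0.0157
[ 0.5691 -0.0395  0.0567] [179.9925  -0.0011  99.8697] [-4.1351  0.8964  2.7615] [ 0.0387  1.1846 -0.2957]
```

```bash
python3 -m creep '[[0,0,0,0,0,0,0.6],[0,0,0,0,0,0,0.6],[0,0,0,0,0,0,0.6],[0,0,0,0,0,0,0.6],[0,0,0,0,0,0,0.6]]'
python3 - <<'E'
from h import *
o=bot.get_obs();print(o['ee_pos'],o['tcp_rot'],o['wrist_force'],o['torque'],o['opening'])
im=optics.camera('wrist');cv2.imwrite('pics/w9.png',im[:,:,::-1])
E
```

```text
time: 15.65
ee_pos: [0.5693, -0.0396, 0.0561]
tcp_rot: [180.0, 0.0, 99.9]
wrist_force: [-0.9, 0.1, -1.2]
opening: 0.051
[ 0.5693 -0.0396  0.0561] [179.9846   0.0018  99.869 ] [-0.8923  0.1089 -1.1964] [0.0465 0.0052 0.0222] 0.050991240031723846
```

View pics/w9.png

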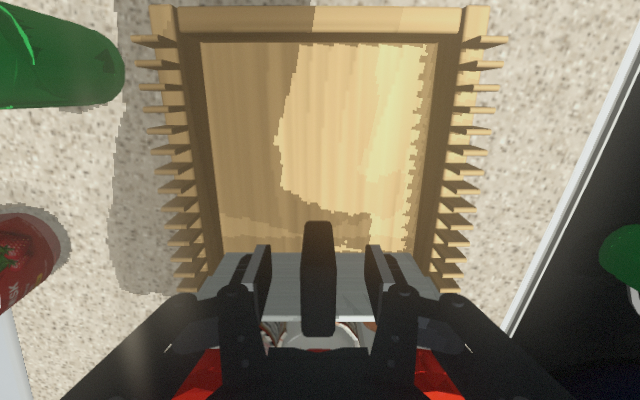

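```bash
python3 -m creep '[[0,0,-0.015,0,0,0,0.6],[0,0,-0.04,0,0,0,0.6],[0,0,-0.07,0,0,0,0.6],[0,0,-0.10,0,0,0,0.6],[0,0,-0.13,0,0,0,0.6],[0,0,-0.16,0,0,0,0.6],[0,-0.03,-0.17,0,0,0,0.6],[0,-0.03,-0.17,0,0,0,0.6]]'
python3 - <<'E'
from h import *
import pickle
o=bot.get_obs();print(o['ee_pos'],o['wrist_force'])
im=optics.camera('wrist');pickle.dump(o,open('o10.pkl','wb'));cv2.imwrite('pics/w10.png',im[:,:,::-1])
im=optics.camera('side');cv2.imwrite('pics/sd10.png',cv2.resize(im[160:260,230:390,::-1],None,fx=5,fy=5,interpolation=cv2.INTER_CUBIC))
im=optics.camera('scene');cv2.imwrite('pics/sc10.png',cv2.resize(im[170:280,200:380,::-1],None,fx=4.4,fy=4.4,interpolation=cv2.INTER_CUBIC))
E
```

```text
time: 16.5
ee_pos: [0.5386, -0.0451, 0.2301]
tcp_rot: [179.8, 0.1, 99.8]
wrist_force: [1.2, -0.1, 0.1]
opening: 0.0514
[ 0.5386 -0.0451  0.2301] [ 1.2094 -0.0805  0.1482]
```

View pics/w10.png

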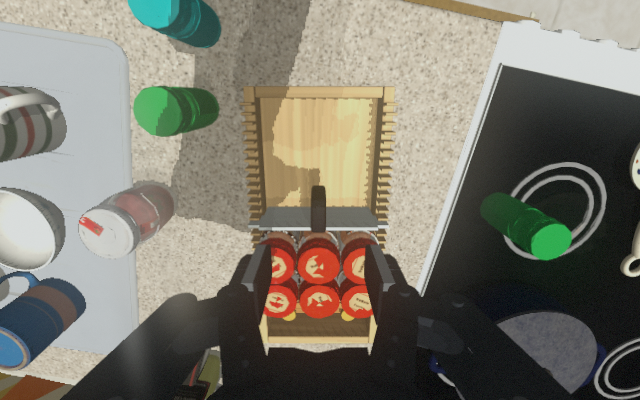

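View pics/sd10.png

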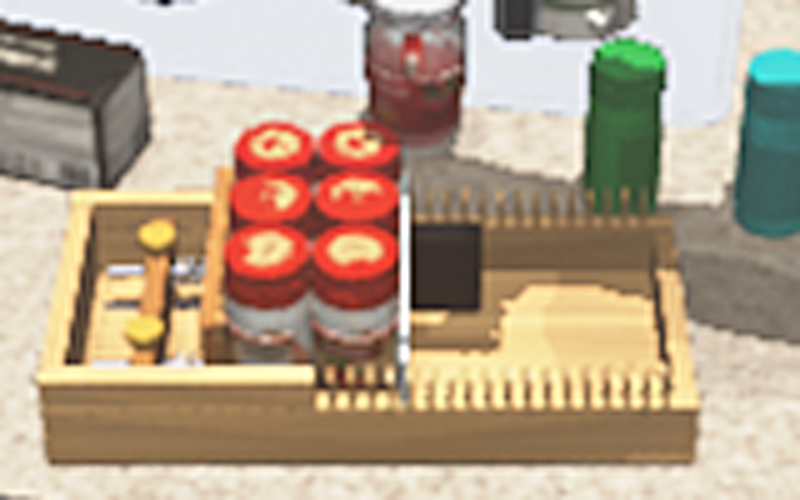

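View pics/sc10.png

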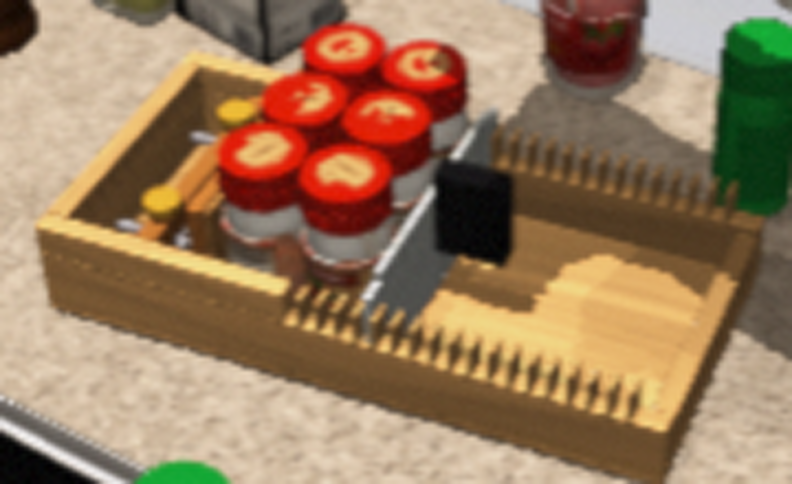

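Run:
```python
import cv2
im=cv2.imread('pics/w10.png')
L=cv2.resize(im[180:255,240:280],None,fx=10,fy=8,interpolation=cv2.INTER_CUBIC)
R=cv2.resize(im[180:255,355:395],None,fx=10,fy=8,interpolation=cv2.INTER_CUBIC)
cv2.imwrite('pics/w10d.png',cv2.hconcat([L,R]))
```

```text
(no output)
```

View pics/w10d.png

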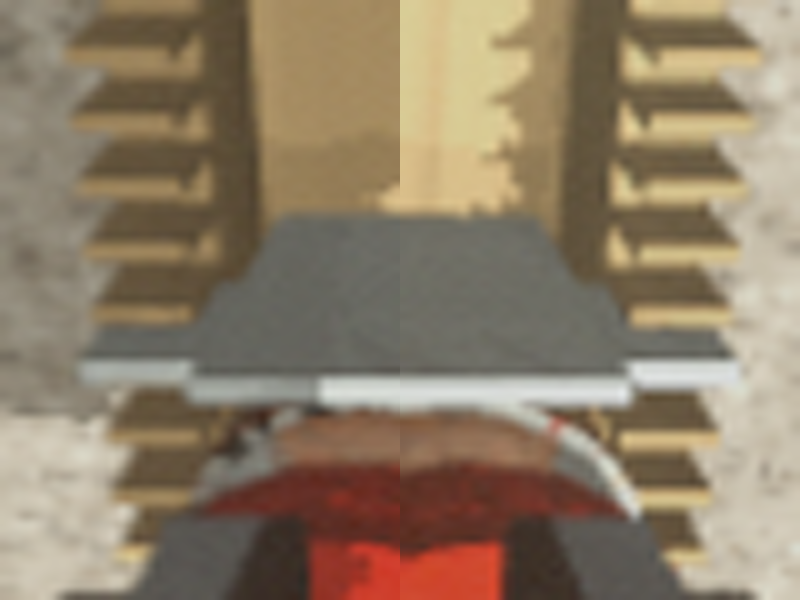

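```bash
python3 -m creep '[[0,0,0,0,0,0,0.6],[0,0,0,0,0,0,0.6],[0,0,0,0,0,0,0.6],[0,0,0,0,0,0,0.6],[0,0,0,0,0,0,0.6]]'
python3 - <<'E'
from h import *
im=optics.camera('side')[160:260,230:390,::-1]
b=cv2.imread('pics/sd10.png'); a=cv2.resize(im,None,fx=5,fy=5,interpolation=cv2.INTER_CUBIC)
print('mean diff since release',np.abs(a.astype(int)-b).mean(),np.percentile(np.abs(a.astype(int)-b),99.5))
print(bot.job_done())
E
```

```text
time: 17.15
ee_pos: [0.5397, -0.0447, 0.2259]
tcp_rot: [-180.0, -0.0, 99.9]
wrist_force: [-0.3, -0.8, 0.0]
opening: 0.0514
mean diff since release 0.9351291666666667 22.0
the job is handed in; nothing more can be done
None
```

The divider is home in a pair of notches with the six jars held upright against the sprung end board. The job was handed in at about 17 s of the 67 s allowed.

- **Pushing:** I lifted the divider about 21 mm by its grip and pushed the jars up to the board. Sliding took about 2 N. The row pressed back with 10.6 N while moving, at about 124 mm of travel.
- **Choice of notch:** At that reading I was between notch pairs, 4.4 mm past one and about 5.6 mm short of the next. I took the one ahead, the 14th pair. By my estimate, the one behind would have left only about 1.3 N on each jar or less. Going on raised the force to 13–15 N briefly.
- **Last checks:**
  - The divider touched bottom within 0.3 mm of the gripper height it had when first gripped in its starting notches.
  - Before letting go I eased back until the notch walls took the load.
  - Pictures after release show both ears between the teeth and level, and all six jars upright and tight.
  - The other things look untouched.
  - Side pictures about half a second apart showed no visible movement.
- **Not measured:** I estimate about 3.5–4 N on each of the three near jars, from the spring rate. That is above the 3 N asked for but under the 6.5 N limit. The ear heights read from the pictures are only good to 1–2 mm.

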